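# Stand the blue dip probe in its storage pot

## Task

Pick up the blue-headed dip probe by the two round black studs on its head, lift it clear of the bench and ease your grip so that it swings down and hangs with its steel weight lowest, then tighten again. Stand it weight-down in the storage pot with the blue rim, right on the pot's floor, and let go. Leave the orange probe where it lies.

Things in the scene. Friction and masses are not known exactly. Their poses are not given: they have to be found in the camera images.
- probe_blue: Blue dip probe, 0.36 kg, lying. Head 34 long, 20 wide, 32 high, a 7 mm black stud each side, 30 mm across: grip these. Then 12 mm stem and 42 mm steel weight, 32 mm diameter. Origin between studs, 16 mm above the bench, 135 mm from the weight's end; x from weight to head, y stud to stud, z up. Gripped hard it holds slanting; eased to 10-15 N it swings to near plumb without dropping.
- pot_blue: White storage pot with blue rim and band, fixed to the bench, 80 mm high. Bore 40 mm in diameter, its floor 6 mm above the bench; from 52 mm up it flares to a mouth of 72 mm inner, 80 mm outer diameter. Origin on its axis at bench height, z up. With a probe standing on its floor the studs are 141 mm above the bench.
- probe_orange: Orange-headed dip probe, a bystander to be left where it lies: same sizes, origin and axes as the blue one.
- pot_orange: Storage pot with orange rim and band, a bystander: same sizes, origin and axes as the blue pot, fixed to the bench.
Things that resemble listed ones, but are neither listed nor needed, are in the scene too. What is shaped like the probe_blue but yellow is not meant. What is shaped like the pot_blue but red is not meant.

How it is judged:
By the outcome, as a careful person would: the job done as asked, in the order asked, and still so for the second after the job is handed in, with the robot touching nothing.
It also fails if it takes over 51 s, if anything falls off the work surface, if the arm or the gripper's body presses on something with over 40 N, if the wrist force passes 120 N, or if a joint passes its speed limit or range.

## Robot

A 6-joint arm with a two-finger parallel gripper is mounted at the origin on the work surface. World frame = base frame: x ahead of the robot, y to its left, z up, the work surface at z = 0. Lengths are in m, angles in rad, forces in N, time in s.
With the tool pointing down it reaches from about 0.375 to 0.75 m from the base axis. Payload 9 kg.
Tool frame: the origin (TCP) lies midway between the tips of the shut fingers; the grasp point (between the pads) lies behind it (r.hold_point_z is the x of the grasp point in the tool frame, in m); x points along the fingers, y is the direction in which the jaws open and shut, and the axes are right-handed (so a half turn about x gives the same grasp; the last joint's range is limited). The gripper opens to 85 mm and grips with 20 to 120 N. Pads are 22 mm wide; open, the fingers measure 114 mm over their backs; the gripper's body (76 mm by 85 mm) begins 54 mm behind the grasp point. The pads swing forward as they close: fully open they stand 13 mm farther back than shut.
Start: joints at [-1.36, 0.104, 0.097, 1.564, 0, 1.353], TCP at [0.249, -0.546, 0.231] pointing down, gripper open.
Joint ranges: [-2.99, 2.99], [-0.84, 1.86], [-1.1, 1.16], [-1.84, 2.11], [-1.51, 1.56], [-3.14, 3.14]. Speed limits (rad/s): [2.22, 2.22, 2.57, 3.14, 3.14, 3.14].

## Interface

Orientations are given as a unit quaternion [w, x, y, z].
In Python, from bench import monitor, viewer, workorder, models, r gives the robot as it stands.
- The arm moves only by the tool move_arm, never from a script. Its argument "moves" is a list of rows, each a list of 2 entries, a list of its own where there are three numbers: the shift along the world's x, y, z in mm, then the turn about the world's z in degrees. A call has 1 to 12 rows; each row shifts and turns the commanded pose from where the row before left it; what a row does not reach is not made up. A row lasts 1/12 s, in which the tool goes at most 41.7 mm and 7.16 degrees, less where a joint would pass 70% of its speed; a pose out of reach is approached as far as the arm can. A call with a gripper value outside its range is refused whole. "gripper" is the gripper command: -1 is fully open, 1 is shut, values between are in proportion, set as the call begins (left out, the last holds). The fingers move at their own pace and stop on an object; "force" is the grip in N (left out, the last holds). Time passes only in rows, so rows that do not move let the fingers close. It gives the time, the measured TCP pose, the force and the opening at its end, in the units of the state.
- monitor.observe(): the state, without advancing time (a new reading comes with each control period).
- viewer.read_camera(name): name is "side" or "top"; returns a dict with "img" (480x640x3 uint8, red, green, blue), "fx", "fy", "cx", "cy" (pixels), "R" (3x3) and "t" (3): a world point X has camera coordinates R X + t. Camera axes: x right, y down, z forward; pixel columns grow to the right and rows downward; lengths in m; the calibration is good to about 2 mm. A picture is of the moment at which its call begins. There is no depth.
- workorder.job_done(): hands the job in, once; it reports no verdict.
Trained networks look in the newest picture that a camera, given by its name, has taken for a name from the list of things; names that differ only in an ending like _2 or _b are one class to them, and where a whole thing is asked for, a point or a joint stands for the part that bears it (a point fixed in the world has none). Each returns a list of dicts, best first, with "confidence" (0 to 1); they miss things now and then, are a little off and sometimes report something else, mostly with a low value. They report only what shows in the picture. A call takes as long as a camera call. They do not tell look-alikes from the thing itself.
- models.regions_of(camera, label): "mask" (480x640 bool, what is visible of it) and "at" ([column, row] in pixels, amid what is visible of it).
The state is a dict: "t": time; "joint_pos": joint angles; "qd": joint speeds; "joint_efforts": joint torques, N m; "ee_pos": TCP position; "tool_rot": TCP orientation; "contact_force": force on the tool from outside, world axes, zero at the start; "ft_torque": the same for the moment, N m; "grip_width": finger opening in m.
Only numpy, scipy, OpenCV 4.12 (cv2) and the standard library are available. Lean on these libraries where they do the work, as an engineer would, in place of code of your own. Each camera call takes 0.05 s, during which the arm holds its last target.

## Working session

There is one attempt and no reset: what is moved stays moved. The work goes in short steps, Python scripts to look and compute and a tool call to move; the robot and the scene stay as the last step left them, time stands still between calls to the robot, and variables do not carry over. Pictures are saved under pics/ and viewed, and the job is handed in when it is done.

Besides the shell and the picture viewer there is one more tool, called after ">>>" as name(argument=value, ...) on one line, values as JSON. move_arm: Moves the arm, as the interface text tells. Its arguments: {"type":"object","properties":{"moves":{"type":"array"},"gripper":{"type":"number"},"force":{"type":"number"}},"required":["moves"]}

```bash
mkdir -p pics; ls
python3 - <<'E'
from bench import monitor, viewer, workorder, models, r
import cv2
s=monitor.observe(); print(s); print(r.hold_point_z)
for c in("top","side"):
    d=viewer.read_camera(c); cv2.imwrite(f"pics/{c}0.png",d["img"][:,:,::-1]); print(c,d["fx"],d["cx"],d["cy"],d["R"],d["t"])
    for l in("probe_blue","pot_blue"):
        for q in models.regions_of(c,l): print(c,l,q["at"],round(q["confidence"],2),q["mask"].sum(), d["img"][q["mask"]].mean(0).round())
E
```

```text
pics
{'t': 0.0, 'joint_pos': array([-1.35971211e+00,  1.04713181e-01,  9.64708196e-02,  1.56389082e+00,
        4.17257019e-06,  1.35313144e+00]), 'qd': array([-1.05519939e-03,  1.71907721e-04,  4.75485248e-04, -5.44726300e-04,
       -2.65348084e-05,  6.44146242e-05]), 'joint_efforts': array([-7.58654787e-04, -5.56930017e+01,  5.03647792e+01,  1.67984900e-02,
       -2.46802247e-04,  1.50682138e-05]), 'ee_pos': array([ 0.24939855, -0.54534946,  0.23051505]), 'tool_rot': array([ 0.14995463,  0.69092373,  0.15089991, -0.69091767]), 'contact_force': array([ 0.41434901, -0.59466734,  0.14346374]), 'ft_torque': array([ 0.03251414, -0.00359214,  0.03105761]), 'grip_width': 0.08557419701364304}
-0.0187
top 536.7067556492688 311.75933936072005 235.64709662610844 [[ 0.0229104  -0.99972386 -0.00522697]
 [-0.99859082 -0.02263346 -0.04800113]
 [ 0.04786957  0.00631932 -0.99883361]] [-0.02238725  0.4635352   0.95747601]
top probe_blue [349.3, 293.7] 0.89 966 [160. 143.  38.]
top probe_blue [337.3, 180.0] 0.81 893 [113. 124. 142.]
top probe_blue [426.0, 152.6] 0.76 946 [163. 150.  35.]
top pot_blue [486.7, 244.2] 0.93 2472 [ 87.  99. 116.]
top pot_blue [481.5, 320.3] 0.82 2501 [125.  24.  22.]
side 573.1497442487911 328.98859798259963 231.5144215222868 [[-0.87907781 -0.47626162  0.01992691]
 [-0.25189144  0.42863526 -0.86765345]
 [ 0.40468866 -0.76775431 -0.49676997]] [0.39103465 0.17619639 1.07484704]
side probe_blue [301.4, 231.4] 0.86 706 [110. 111. 124.]
side probe_blue [308.3, 201.1] 0.84 367 [152. 135.  87.]
side probe_blue [375.1, 250.7] 0.83 479 [138. 117.  45.]
side pot_blue [378.5, 205.5] 0.81 330 [64. 69. 90.]
side pot_blue [430.7, 215.2] 0.56 461 [98. 38. 36.]
```

View pics/top0.png

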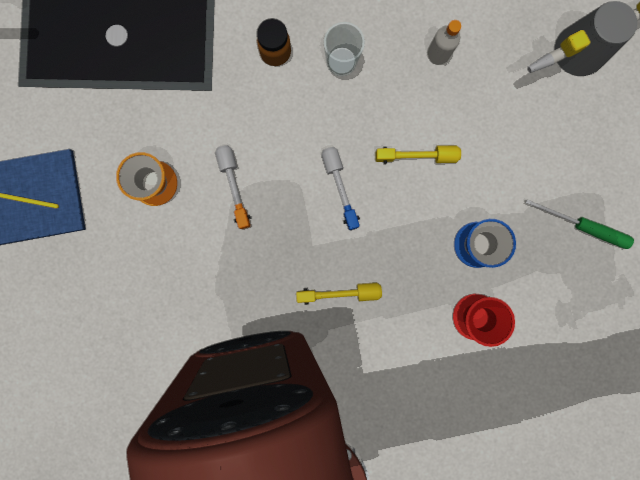

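View pics/side0.png

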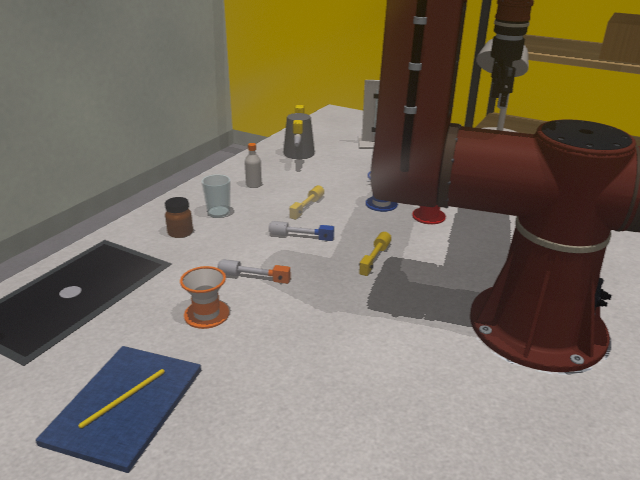

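Run:
```python
import cv2
a=cv2.imread("pics/top0.png");cv2.imwrite("pics/topc.png",cv2.resize(a[120:240,270:400],None,fx=5,fy=5,interpolation=cv2.INTER_CUBIC)[:600])
a=cv2.imread("pics/side0.png");cv2.imwrite("pics/sidec.png",cv2.resize(a[160:280,250:410],None,fx=5,fy=5,interpolation=cv2.INTER_CUBIC))
```

```text
(no output)
```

View pics/topc.png

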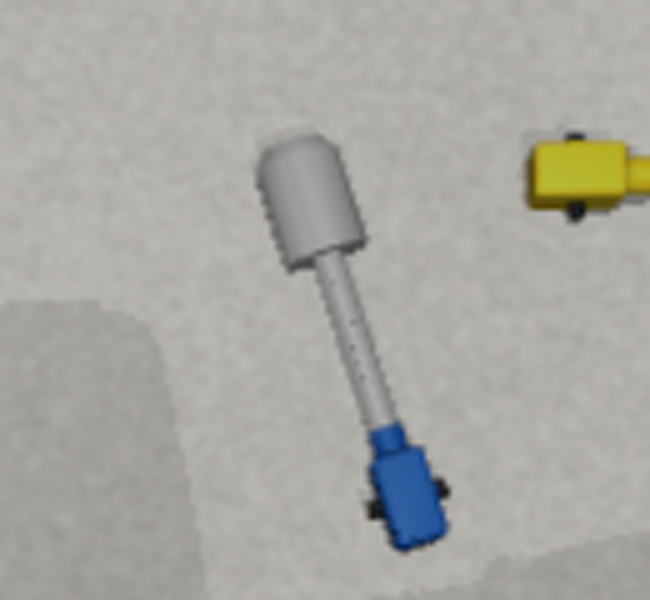

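View pics/sidec.png

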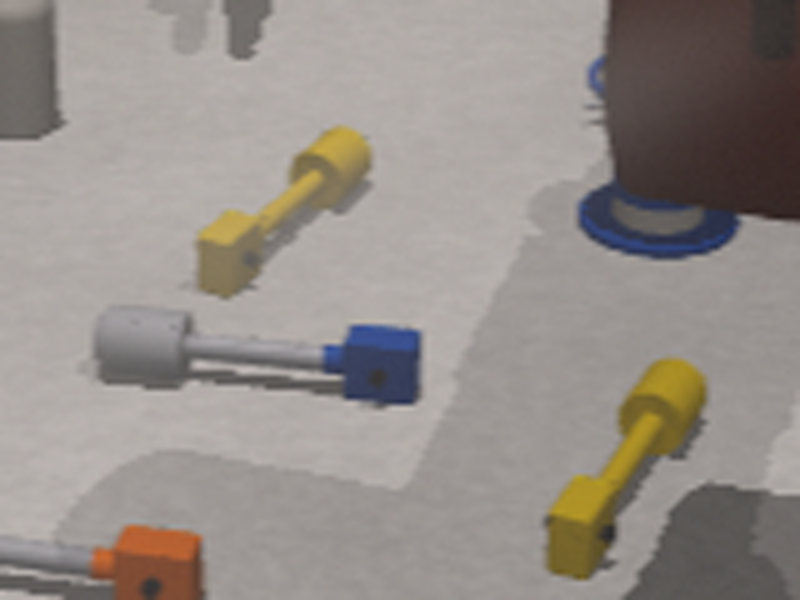

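```bash
cat > h.py <<'E'
import numpy as np, json
def pix(d,X):
    c=d["R"]@np.asarray(X,float)+d["t"]; return np.array([d["fx"]*c[0]/c[2]+d["cx"],d["fy"]*c[1]/c[2]+d["cy"]])
def ray(d,p,z):
    v=d["R"].T@np.array([(p[0]-d["cx"])/d["fx"],(p[1]-d["cy"])/d["fy"],1]); o=-d["R"].T@d["t"]
    return o+v*(z-o[2])/v[2]
E
python3 - <<'E'
from bench import monitor, viewer, models
from h import *
import cv2
from scipy.spatial.transform import Rotation as Ro
s=monitor.observe()
M=Ro.from_quat(np.roll(s["tool_rot"],-1)).as_matrix(); print(M.round(3))
d=viewer.read_camera("top")
a=ray(d,(345.4,221.6),.016);b=ray(d,(358.2,218.0),.016)
print("studs",a,b,np.linalg.norm(a-b),(a+b)/2,np.degrees(np.arctan2(*(b-a)[1::-1])))
w=ray(d,(270+300/5,120+145/5),.016); print("weight end top ~",w,np.linalg.norm(w-(a+b)/2), np.degrees(np.arctan2(*((a+b)/2-w)[1::-1])))
for p in [(302/5,140/5),(328/5,258/5),(407/5,497/5)]: print(ray(d,(270+p[0],120+p[1]),.016))
hsv=cv2.cvtColor(d["img"],cv2.COLOR_RGB2HSV)
q=models.regions_of("top","pot_blue")[0]; m=q["mask"].astype(np.uint8)
img=d["img"][200:290,430:540]
cv2.imwrite("pics/pot.png",cv2.resize(img[:,:,::-1],None,fx=6.6,fy=6.6,interpolation=cv2.INTER_CUBIC))
sd=viewer.read_camera("side")
for q in models.regions_of("side","probe_blue"): print(q["at"])
print("reproj side",pix(sd,(a+b)/2),pix(sd,a),pix(sd,b))
E
```

```text
[[-0.     0.416 -0.909]
 [ 0.    -0.909 -0.416]
 [-1.    -0.    -0.   ]]
studs [ 0.49032522 -0.07171261  0.016     ] [ 0.49732842 -0.0945778   0.016     ] 0.023913633185513317 [ 0.49382682 -0.08314521  0.016     ] -72.9711046497959
weight end top ~ [ 0.62133294 -0.04124717  0.016     ] 0.13421347105008805 -161.8096703472624
[ 0.62317385 -0.04193175  0.016     ]
[ 0.58039514 -0.05222915  0.016     ]
[ 0.49453096 -0.08241166  0.016     ]
[374.5, 250.8]
[299.0, 230.7]
[306.2, 200.3]
reproj side [327.62748846 232.49835065] [326.58963637 235.01597385] [328.64955807 230.01901259]
```

View pics/pot.png

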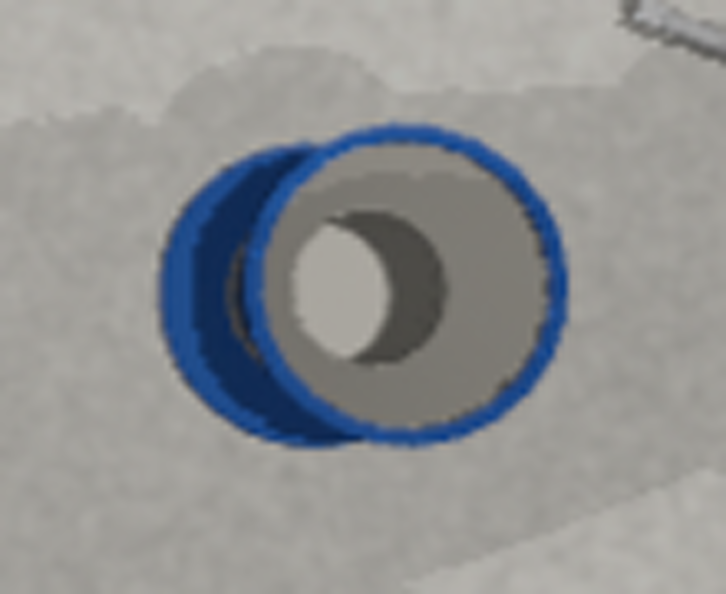

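Run:
```python
from bench import viewer
from h import *
d=viewer.read_camera("top")
p=ray(d,(491.3,242.8),.08); print("rim c",p)
import cv2
im=d["img"].copy()
for z,rr in((.08,.04),(.08,.036),(.006,.02),(.052,.02),(0,.04)):
    for t in np.linspace(0,6.28,40):
        q=pix(d,[p[0]+rr*np.cos(t),p[1]+rr*np.sin(t),z]); cv2.circle(im,tuple(np.round(q).astype(int)),0,(255,0,0),-1)
cv2.imwrite("pics/pot2.png",cv2.resize(im[200:290,430:540,::-1],None,fx=6.6,fy=6.6,interpolation=cv2.INTER_NEAREST))
```

```text
rim c [ 0.45545348 -0.31265654  0.08      ]
```

View pics/pot2.png

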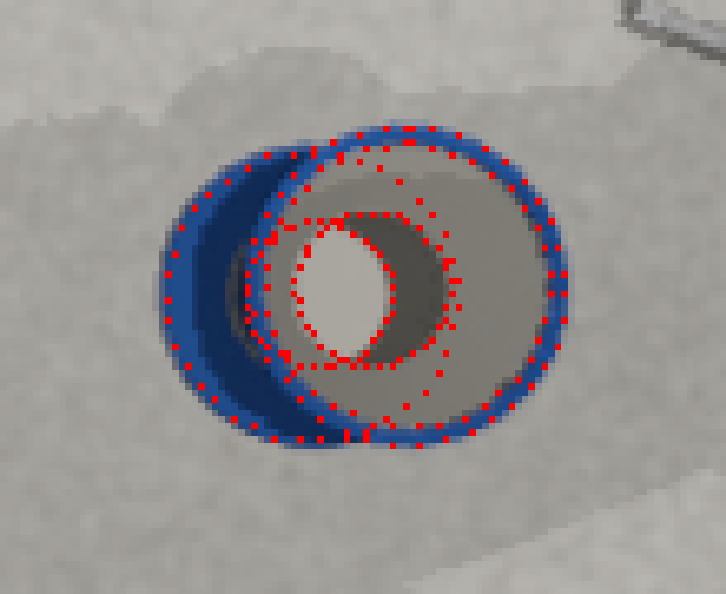

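>>> move_arm(moves=[[[20,38,0],-0.6],[[20,38,0],-0.6],[[20,38,0],-0.6],[[20,38,0],-0.6],[[20,38,0],-0.6],[[20,38,0],-0.6],[[20,38,0],-0.6],[[20,38,0],-0.6],[[20,38,0],-0.6],[[20,38,0],-0.6],[[20,38,0],-0.5],[[20,38,0],-0.5]], gripper=-1, force=60)

```text
t: 1.55
ee_pos: [0.483, -0.1012, 0.2317]
tool_rot: [0.108, 0.699, 0.108, -0.699]
contact_force: [1.0, -0.4, 0.7]
grip_width: 0.0855
```

>>> move_arm(moves=[[[5,6,-20],0],[[0,0,-40],0],[[0,0,-40],0],[[0,0,-40],0],[[0,0,-20],0],[[0,0,0],0],[[0,0,0],0]])

```text
t: 2.13
ee_pos: [0.4868, -0.0969, 0.0711]
tool_rot: [-0.108, -0.698, -0.108, 0.699]
contact_force: [-0.0, -0.0, 1.6]
grip_width: 0.0852
```

Run:
```python
from bench import monitor, viewer
from h import *
import cv2
s=monitor.observe(); print(s["ee_pos"],s["tool_rot"])
for c in("top","side"):
    d=viewer.read_camera(c); im=d["img"].copy()
    x,y=pix(d,[.494,-.083,.016]).astype(int)
    cv2.imwrite(f"pics/{c}1.png",cv2.resize(im[y-60:y+60,x-80:x+80,::-1],None,fx=5,fy=5,interpolation=cv2.INTER_CUBIC))
```

```text
[ 0.48676012 -0.09692507  0.07114891] [-0.10768023 -0.69834474 -0.10829833  0.69927896]
```

View pics/side1.png

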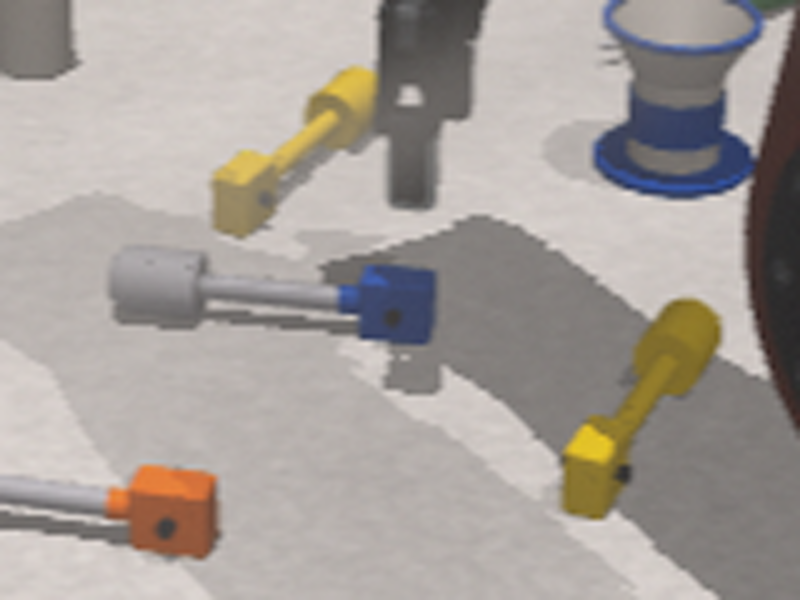

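View pics/top1.png

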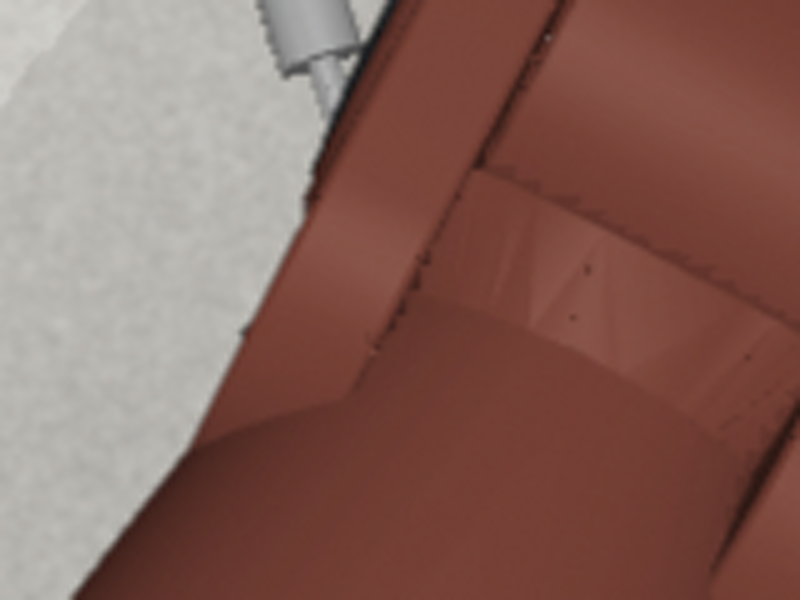

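>>> move_arm(moves=[[[7,14,0],0],[[0,0,0],0],[[0,0,0],0]])

```text
t: 2.48
ee_pos: [0.4957, -0.0836, 0.0734]
tool_rot: [0.109, 0.7, 0.108, -0.698]
contact_force: [-0.9, -0.4, -0.2]
grip_width: 0.0852
```

>>> move_arm(moves=[[[0,0,-20],0],[[0,0,-20],0],[[0,0,-12],0],[[0,0,0],0],[[0,0,0],0]])

```text
t: 2.9
ee_pos: [0.4941, -0.0834, 0.0196]
tool_rot: [-0.108, -0.699, -0.108, 0.699]
contact_force: [0.6, -0.2, -0.4]
grip_width: 0.0853
```

Run:
```python
from bench import monitor, viewer
from h import *
import cv2
s=monitor.observe(); print(s["ee_pos"],s["tool_rot"])
d=viewer.read_camera("side"); im=d["img"].copy()
x,y=pix(d,[.494,-.083,.016]).astype(int)
cv2.imwrite("pics/side2.png",cv2.resize(im[y-60:y+60,x-80:x+80,::-1],None,fx=5,fy=5,interpolation=cv2.INTER_CUBIC))
```

```text
[ 0.49411396 -0.08342564  0.01958345] [-0.10784412 -0.69862648 -0.10796909  0.69902315]
```

View pics/side2.png

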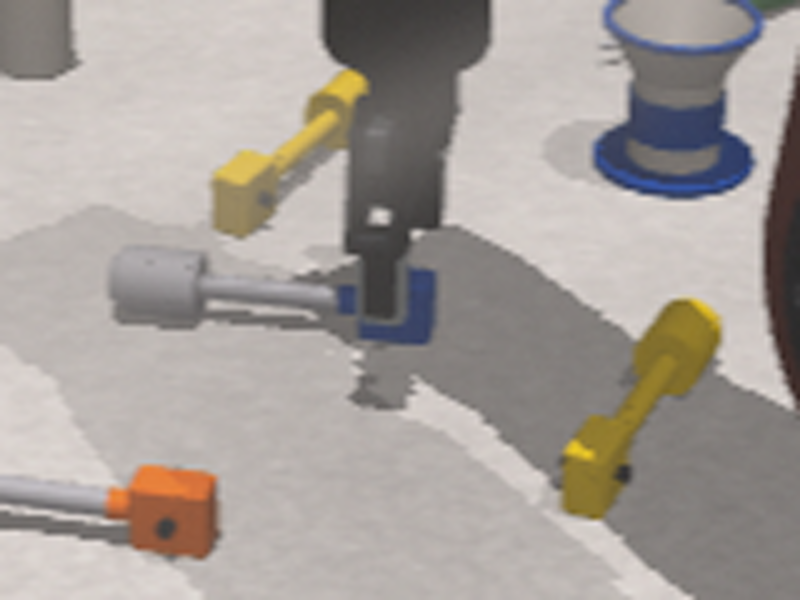

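>>> move_arm(moves=[[[0,0,-10],0],[[0,0,-6],0],[[0,0,0],0],[[0,0,0],0]])

```text
t: 3.28
ee_pos: [0.494, -0.0831, 0.003]
tool_rot: [-0.108, -0.699, -0.108, 0.699]
contact_force: [-0.4, 0.9, 0.5]
grip_width: 0.0856
```

>>> move_arm(moves=[[[0,0,0],0],[[0,0,0],0],[[0,0,0],0],[[0,0,0],0],[[0,0,0],0],[[0,0,0],0],[[0,0,0],0],[[0,0,0],0],[[0,0,0],0],[[0,0,0],0]], gripper=1, force=60)

```text
t: 4.12
ee_pos: [0.4946, -0.0833, 0.0039]
tool_rot: [0.108, 0.699, 0.108, -0.699]
contact_force: [-2.8, 0.6, 5.6]
grip_width: 0.0262
```

Run:
```python
from bench import monitor, viewer
from h import *
import cv2
s=monitor.observe(); print(s["ee_pos"],s["grip_width"],s["contact_force"])
d=viewer.read_camera("side"); im=d["img"].copy()
x,y=pix(d,[.494,-.083,.016]).astype(int)
cv2.imwrite("pics/side3.png",cv2.resize(im[y-60:y+60,x-80:x+80,::-1],None,fx=5,fy=5,interpolation=cv2.INTER_CUBIC))
```

```text
[ 0.49455163 -0.08332313  0.00389024] 0.02624402795055778 [-2.81631702  0.64093327  5.60676476]
```

View pics/side3.png

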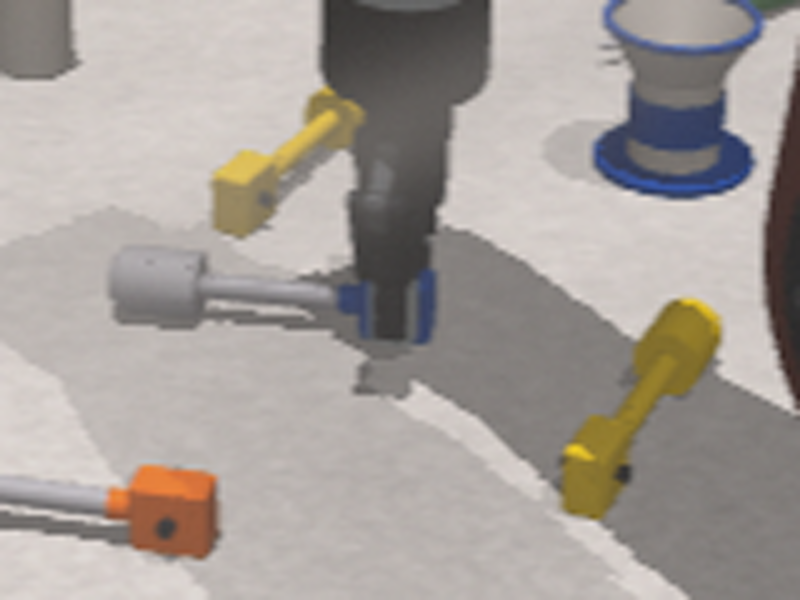

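>>> move_arm(moves=[[[0,0,10],0],[[0,0,20],0],[[0,0,20],0],[[0,0,20],0],[[0,0,0],0],[[0,0,0],0]])

```text
t: 4.67
ee_pos: [0.4949, -0.0836, 0.074]
tool_rot: [0.108, 0.699, 0.107, -0.698]
contact_force: [-0.9, -0.9, -2.7]
grip_width: 0.0264
```

Run:
```python
from bench import monitor, viewer
from h import *
import cv2
s=monitor.observe(); print(s["ee_pos"],s["grip_width"],s["contact_force"])
d=viewer.read_camera("side"); im=d["img"].copy()
x,y=pix(d,[.494,-.083,.076]).astype(int)
cv2.imwrite("pics/side4.png",cv2.resize(im[y-60:y+60,x-80:x+80,::-1],None,fx=5,fy=5,interpolation=cv2.INTER_CUBIC))
```

```text
[ 0.49489433 -0.08364834  0.07404706] 0.02640473809661099 [-0.94518493 -0.91036227 -2.70462158]
```

View pics/side4.png

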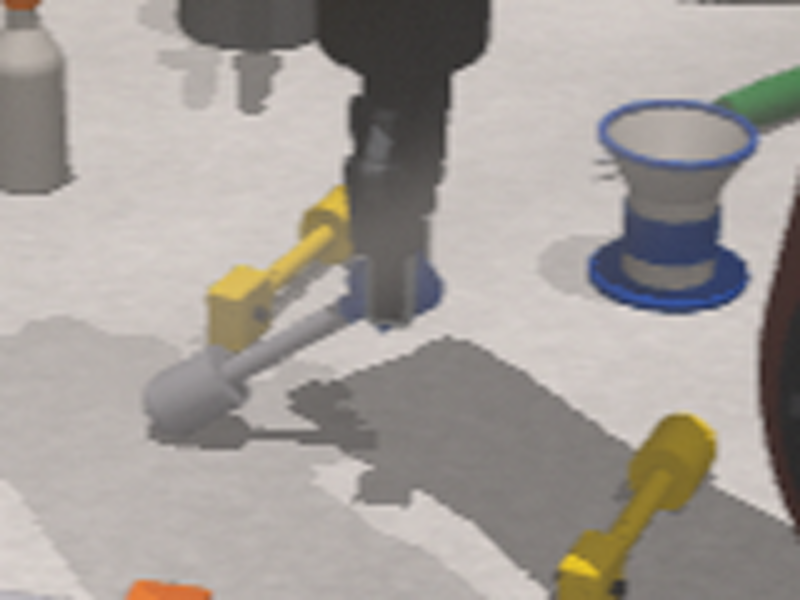

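>>> move_arm(moves=[[[0,0,20],0],[[0,0,30],0],[[0,0,30],0],[[0,0,30],0],[[0,0,30],0],[[0,0,25],0],[[0,0,11],0],[[0,0,0],0],[[0,0,0],0],[[0,0,0],0]])

```text
t: 5.55
ee_pos: [0.4936, -0.0829, 0.2467]
tool_rot: [-0.107, -0.698, -0.109, 0.7]
contact_force: [-0.6, 0.5, -4.1]
grip_width: 0.0256
```

>>> move_arm(moves=[[[0,0,0],0],[[0,0,0],0],[[0,0,0],0],[[0,0,0],0],[[0,0,0],0],[[0,0,0],0]], force=14)

```text
t: 6.05
ee_pos: [0.4943, -0.0833, 0.2493]
tool_rot: [-0.108, -0.699, -0.108, 0.699]
contact_force: [-0.6, -1.0, -3.2]
grip_width: 0.0252
```

```bash
cat > look.py <<'E'
import sys
from bench import monitor, viewer
from h import *
import cv2
s=monitor.observe(); print(s["t"],s["ee_pos"],s["grip_width"],s["contact_force"])
d=viewer.read_camera("side"); im=d["img"].copy()
p=s["ee_pos"].copy(); p[2]-=.03
x,y=pix(d,p).astype(int); x=min(max(x,100),540); y=min(max(y,75),405)
cv2.imwrite(sys.argv[1],cv2.resize(im[y-75:y+75,x-100:x+100,::-1],None,fx=4,fy=4,interpolation=cv2.INTER_CUBIC)); print("crop origin",x-100,y-75)
E
python3 look.py pics/side5.png
```

```text
6.05 [ 0.49434491 -0.08327211  0.24928183] 0.025235904771495652 [-0.57840249 -0.98383602 -3.2384508 ]
crop origin 229 75
```

View pics/side5.png

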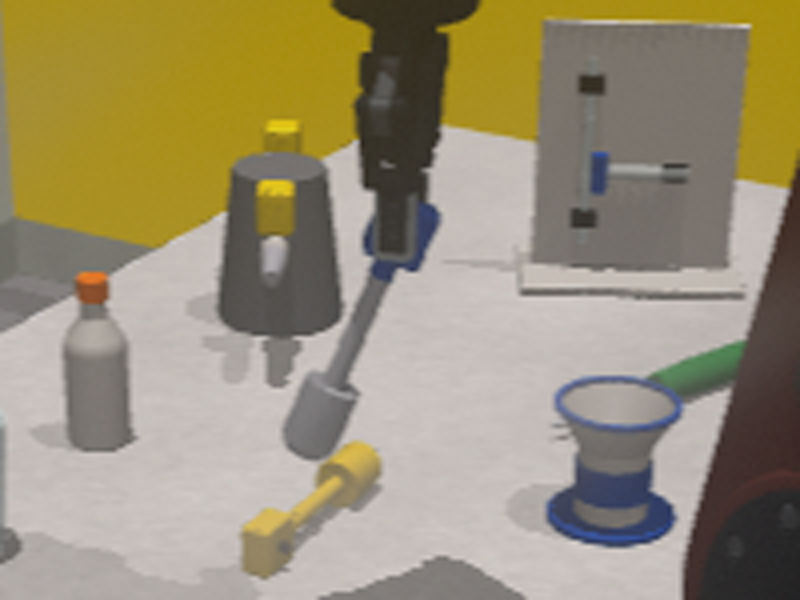

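>>> move_arm(moves=[[[0,0,0],0],[[0,0,0],0],[[0,0,0],0],[[0,0,0],0],[[0,0,0],0],[[0,0,0],0],[[0,0,0],0],[[0,0,0],0],[[0,0,0],0],[[0,0,0],0],[[0,0,0],0],[[0,0,0],0]], force=12)

```text
t: 7.1
ee_pos: [0.4944, -0.0832, 0.2493]
tool_rot: [0.108, 0.699, 0.108, -0.699]
contact_force: [-0.2, -0.0, -4.1]
grip_width: 0.0253
```

```bash
python3 look.py pics/side6.png
```

```text
7.1 [ 0.49435858 -0.08324067  0.24933697] 0.02534279493866985 [-0.21050924 -0.03872415 -4.14728115]
crop origin 229 75
```

View pics/side6.png

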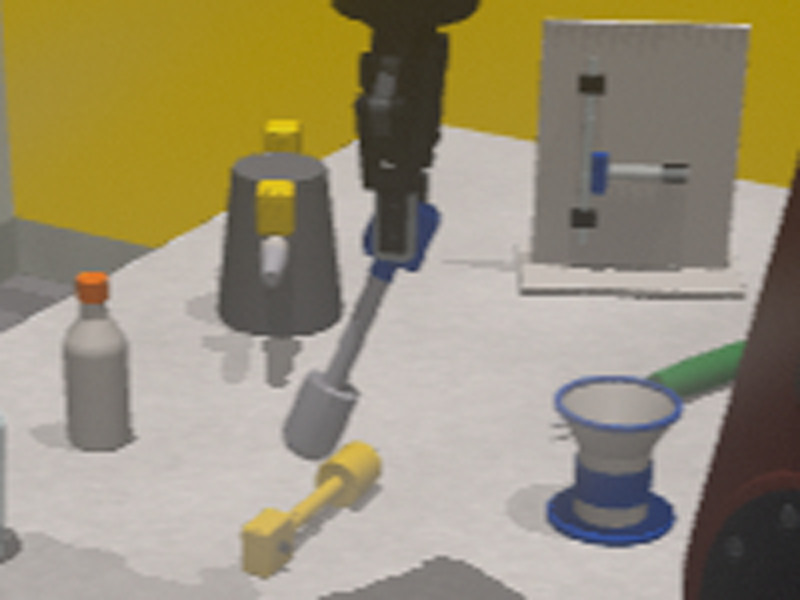

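>>> move_arm(moves=[[[0,0,0],0],[[0,0,0],0],[[0,0,0],0],[[0,0,0],0]], force=10)

```text
t: 7.48
ee_pos: [0.4944, -0.0832, 0.2493]
tool_rot: [-0.108, -0.699, -0.108, 0.699]
contact_force: [0.3, 0.2, -3.9]
grip_width: 0.0254
```

```bash
cat > tilt.py <<'E'
import sys
from bench import monitor, viewer
from h import *
import cv2
s=monitor.observe(); e=s["ee_pos"]; print(s["t"],e,s["grip_width"],s["contact_force"],s["ft_torque"])
d=viewer.read_camera("side"); im=d["img"].copy()
th=np.radians(float(sys.argv[2]) if len(sys.argv)>2 else -162.4); u=-np.array([np.cos(th),np.sin(th),0])
o=e+[0,0,.0135]
for a in range(0,60,10):
    p=o+.135*(u*np.sin(np.radians(a))-[0,0,np.cos(np.radians(a))]); q=pix(d,p); print(a,q.round(1))
x,y=pix(d,e-[0,0,.03]).astype(int); x=min(max(x,100),540); y=min(max(y,75),405)
cv2.imwrite(sys.argv[1],cv2.resize(im[y-75:y+75,x-100:x+100,::-1],None,fx=4,fy=4,interpolation=cv2.INTER_CUBIC)); print("crop origin",x-100,y-75)
E
python3 tilt.py pics/side7.png
```

```text
7.4833 [ 0.49435165 -0.08323642  0.2493081 ] 0.025376959074319104 [ 0.34885228  0.19629441 -3.90854964] [-0.07948466  0.08142359 -0.00774219]
0 [328.4 188.9]
10 [318.1 187. ]
20 [308.1 183.5]
30 [298.8 178.5]
40 [290.3 172.1]
50 [282.9 164.5]
crop origin 229 75
```

View pics/side7.png

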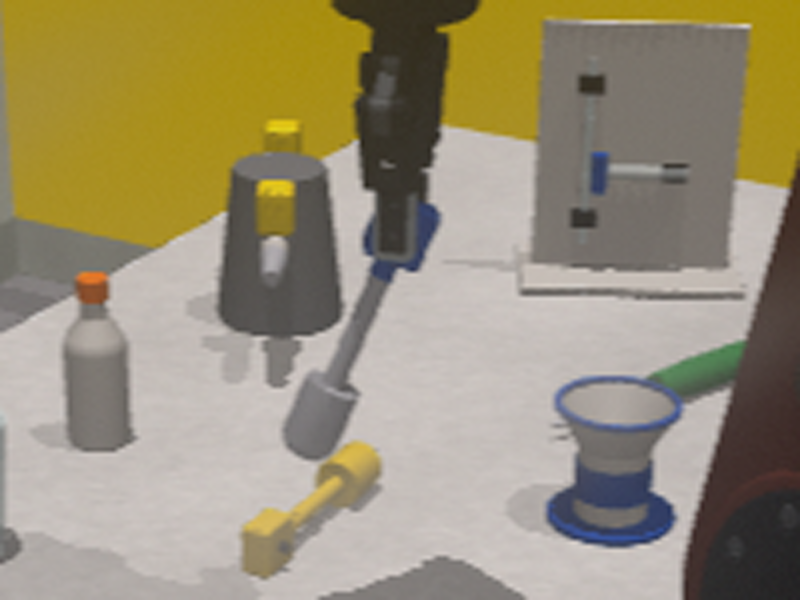

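>>> move_arm(moves=[[[0,0,0],0],[[0,0,0],0],[[0,0,0],0]], gripper=0.6, force=20)

```text
t: 7.78
ee_pos: [0.4943, -0.0832, 0.2493]
tool_rot: [-0.108, -0.699, -0.108, 0.699]
contact_force: [0.1, -0.2, -3.0]
grip_width: 0.0253
```

Run:
```python
from bench import viewer, monitor
import numpy as np, cv2
d=viewer.read_camera("side"); a=d["img"]; np.save("ref.npy",a)
b=cv2.imread("pics/side7.png")[:,:,::-1]; print(np.abs(cv2.resize(a[75:225,229:429],None,fx=4,fy=4,interpolation=cv2.INTER_CUBIC).astype(int)-b).max(2)[330:480,250:380].mean())
print(monitor.observe()["ft_torque"],monitor.observe()["grip_width"])
```

```text
1.162051282051282
[-0.08108671  0.06209292 -0.00816388] 0.02522514167645326
```

>>> move_arm(moves=[[[0,0,0],0],[[0,0,0],0],[[0,0,0],0]], gripper=0.5)

```text
t: 8.08
ee_pos: [0.4944, -0.0833, 0.2493]
tool_rot: [-0.108, -0.699, -0.108, 0.699]
contact_force: [-0.6, 0.6, -3.3]
grip_width: 0.025
```

```bash
cat > diff.py <<'E'
from bench import viewer, monitor
import numpy as np, cv2
a=viewer.read_camera("side")["img"]; r0=np.load("ref.npy")
print("diff",np.abs(a.astype(int)-r0).max(2)[155:195,290:330].mean(), monitor.observe()["ft_torque"],monitor.observe()["grip_width"])
E
python3 diff.py
```

```text
diff 1.204375 [-0.11911943  0.10966556  0.01379294] 0.025021175152628312
```

>>> move_arm(moves=[[[0,0,0],0],[[0,0,0],0],[[0,0,0],0]], gripper=0.46)

```text
t: 8.38
ee_pos: [0.4943, -0.0832, 0.2493]
tool_rot: [-0.108, -0.699, -0.108, 0.699]
contact_force: [0.2, -0.3, -3.0]
grip_width: 0.0252
```

```bash
python3 diff.py
```

```text
diff 1.231875 [-0.08734161  0.0765652   0.0063576 ] 0.025203686377699933
```

>>> move_arm(moves=[[[0,0,0],0],[[0,0,0],0],[[0,0,0],0]], gripper=0.44)

```text
t: 8.68
ee_pos: [0.4944, -0.0833, 0.2493]
tool_rot: [-0.108, -0.699, -0.108, 0.699]
contact_force: [0.2, 0.4, -3.8]
grip_width: 0.0252
```

```bash
python3 diff.py
```

```text
diff 1.195625 [-0.05927509  0.0772284   0.0178716 ] 0.025455034706712794
```

>>> move_arm(moves=[[[0,0,0],0],[[0,0,0],0],[[0,0,0],0]], gripper=0.42)

```text
t: 8.98
ee_pos: [0.4943, -0.0832, 0.2493]
tool_rot: [-0.108, -0.699, -0.108, 0.699]
contact_force: [-0.1, 0.0, -3.8]
grip_width: 0.0255
```

```bash
python3 diff.py
```

```text
diff 1.213125 [-0.07137004  0.09770485 -0.0012929 ] 0.025397351252323078
```

>>> move_arm(moves=[[[0,0,0],0],[[0,0,0],0],[[0,0,0],0]], gripper=0.41)

```text
t: 9.28
ee_pos: [0.4944, -0.0832, 0.2493]
tool_rot: [0.108, 0.699, 0.108, -0.699]
contact_force: [-0.1, 0.7, -3.9]
grip_width: 0.0253
```

```bash
python3 diff.py
```

```text
diff 1.32125 [-0.05486691  0.07213468  0.01955479] 0.025640800525128616
```

>>> move_arm(moves=[[[0,0,0],0],[[0,0,0],0],[[0,0,0],0]], gripper=0.405)

```text
t: 9.58
ee_pos: [0.4943, -0.0833, 0.2494]
tool_rot: [0.108, 0.699, 0.108, -0.699]
contact_force: [-0.2, -0.4, -4.2]
grip_width: 0.026
```

```bash
python3 diff.py
```

```text
diff 1.43375 [-0.04935912  0.09215004  0.05684067] 0.02587477562048906
```

>>> move_arm(moves=[[[0,0,0],0],[[0,0,0],0],[[0,0,0],0]], gripper=0.4)

```text
t: 9.88
ee_pos: [0.4944, -0.0833, 0.2493]
tool_rot: [-0.108, -0.699, -0.108, 0.699]
contact_force: [-1.0, -0.1, -4.0]
grip_width: 0.026
```

```bash
python3 diff.py
```

```text
diff 1.588125 [-0.05594034  0.09998212  0.0243361 ] 0.026056189780477832
```

>>> move_arm(moves=[[[0,0,0],0],[[0,0,0],0],[[0,0,0],0]], gripper=0.394)

```text
t: 10.18
ee_pos: [0.4943, -0.0832, 0.2493]
tool_rot: [-0.108, -0.699, -0.108, 0.699]
contact_force: [0.0, -0.1, -3.4]
grip_width: 0.0259
```

```bash
python3 diff.py
```

```text
diff 1.4425 [-0.08302273  0.10843401 -0.01813379] 0.026220492182267
```

>>> move_arm(moves=[[[0,0,0],0],[[0,0,0],0],[[0,0,0],0]], gripper=0.388)

```text
t: 10.48
ee_pos: [0.4944, -0.0832, 0.2493]
tool_rot: [0.108, 0.699, 0.108, -0.699]
contact_force: [0.1, -0.3, -3.8]
grip_width: 0.0264
```

```bash
python3 diff.py; python3 tilt.py pics/side8.png
```

```text
diff 2.191875 [-0.05540061  0.12833005  0.00662956] 0.026149916001477053
10.5333 [ 0.49435345 -0.08326473  0.24933189] 0.026149916001477053 [ 1.08712148  0.08715097 -3.24040818] [-0.05540061  0.12833005  0.00662956]
0 [328.4 188.9]
10 [318.1 187. ]
20 [308.1 183.5]
30 [298.8 178.5]
40 [290.3 172.1]
50 [282.9 164.5]
crop origin 229 75
```

View pics/side8.png

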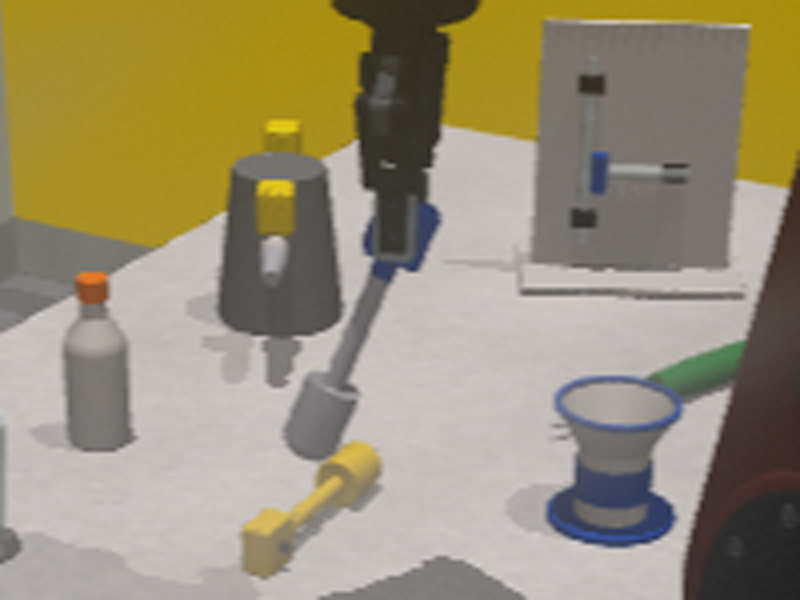

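>>> move_arm(moves=[[[0,0,0],0],[[0,0,0],0],[[0,0,0],0]], gripper=0.38)

```text
t: 10.83
ee_pos: [0.4943, -0.0832, 0.2493]
tool_rot: [-0.108, -0.699, -0.108, 0.699]
contact_force: [0.6, 0.2, -2.9]
grip_width: 0.0265
```

```bash
python3 diff.py
```

```text
diff 3.425625 [-0.03313194  0.06788332  0.02047132] 0.0269362490243273
```

>>> move_arm(moves=[[[0,0,0],0],[[0,0,0],0],[[0,0,0],0]], gripper=0.372)

```text
t: 11.13
ee_pos: [0.4944, -0.0832, 0.2494]
tool_rot: [0.108, 0.699, 0.108, -0.699]
contact_force: [0.1, -0.3, -3.9]
grip_width: 0.0274
```

```bash
python3 diff.py
```

```text
diff 5.3775 [-0.08413016  0.03572665  0.06723188] 0.027293176629348923
```

>>> move_arm(moves=[[[0,0,0],0],[[0,0,0],0],[[0,0,0],0]], gripper=0.366)

```text
t: 11.43
ee_pos: [0.4943, -0.0832, 0.2493]
tool_rot: [-0.108, -0.699, -0.108, 0.699]
contact_force: [-0.0, -0.5, -3.3]
grip_width: 0.0271
```

```bash
python3 diff.py; python3 tilt.py pics/side9.png
```

```text
diff 7.12 [-0.07381784  0.09357854 -0.02372853] 0.027343848037087393
11.4833 [ 0.4943715  -0.08326572  0.24934723] 0.027343848037087393 [-1.00361507  0.45351395 -4.42256709] [-0.07381784  0.09357854 -0.02372853]
0 [328.4 188.8]
10 [318.1 187. ]
20 [308.1 183.5]
30 [298.8 178.5]
40 [290.3 172.1]
50 [282.9 164.5]
crop origin 229 75
```

View pics/side9.png

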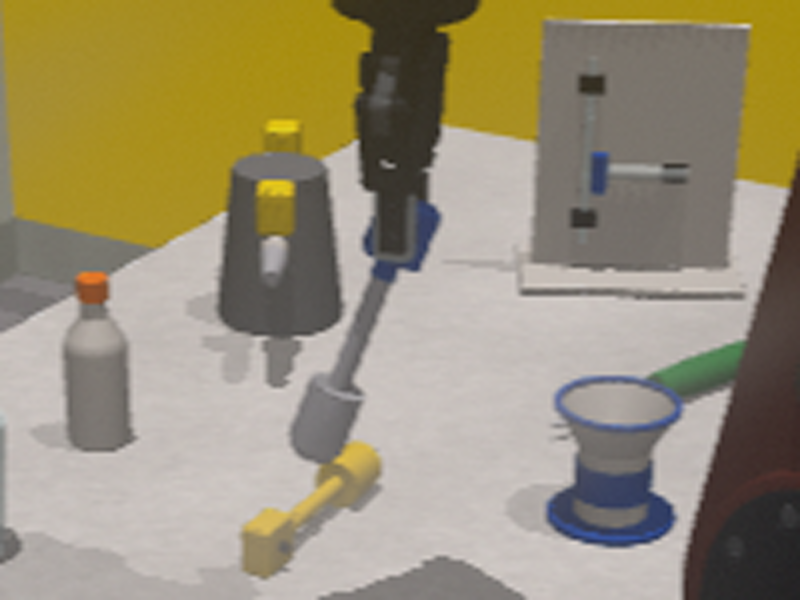

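>>> move_arm(moves=[[[0,0,0],0],[[0,0,0],0],[[0,0,0],0]], gripper=0.358)

```text
t: 11.78
ee_pos: [0.4943, -0.0832, 0.2493]
tool_rot: [-0.108, -0.699, -0.108, 0.699]
contact_force: [0.2, -0.6, -3.9]
grip_width: 0.0274
```

```bash
python3 diff.py
```

```text
diff 14.820625 [-0.04861409  0.01218604 -0.05867665] 0.027514494508742333
```

>>> move_arm(moves=[[[0,0,0],0],[[0,0,0],0],[[0,0,0],0]], gripper=0.35)

```text
t: 12.08
ee_pos: [0.4943, -0.0833, 0.2493]
tool_rot: [-0.108, -0.699, -0.108, 0.699]
contact_force: [-0.5, 0.4, -3.3]
grip_width: 0.028
```

```bash
python3 diff.py; python3 tilt.py pics/side10.png
```

```text
diff 27.158125 [-0.06673036  0.07092803 -0.03242674] 0.027987270893241278
12.1333 [ 0.49433218 -0.08326009  0.24932458] 0.027987270893241278 [ 0.62064397 -0.79407075 -4.46375105] [-0.06673036  0.07092803 -0.03242674]
0 [328.4 188.9]
10 [318.1 187. ]
20 [308.1 183.5]
30 [298.8 178.5]
40 [290.3 172.1]
50 [282.9 164.5]
crop origin 229 75
```

View pics/side10.png

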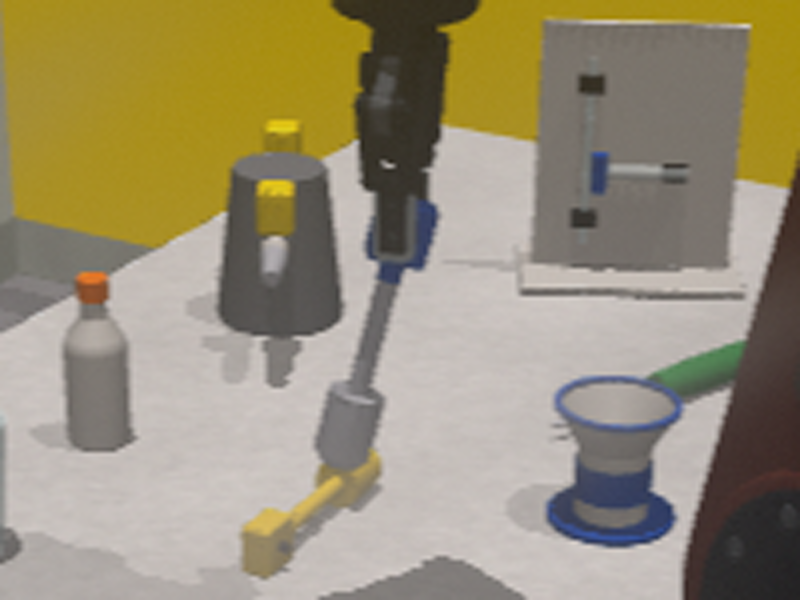

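Works: tilt about 12° now. Continue easing slowly.

>>> move_arm(moves=[[[0,0,0],0],[[0,0,0],0],[[0,0,0],0],[[0,0,0],0]], gripper=0.345)

```text
t: 12.52
ee_pos: [0.4944, -0.0832, 0.2494]
tool_rot: [0.108, 0.699, 0.108, -0.699]
contact_force: [-0.3, -0.6, -3.9]
grip_width: 0.0278
```

```bash
python3 diff.py
```

```text
diff 29.014375 [-0.07886295  0.05124215  0.04073635] 0.02810077044323157
```

>>> move_arm(moves=[[[0,0,0],0],[[0,0,0],0],[[0,0,0],0],[[0,0,0],0]], gripper=0.34)

```text
t: 12.9
ee_pos: [0.4943, -0.0833, 0.2493]
tool_rot: [-0.108, -0.699, -0.108, 0.699]
contact_force: [-0.2, -0.4, -3.1]
grip_width: 0.028
```

```bash
python3 diff.py; python3 tilt.py pics/side11.png
```

```text
diff 34.77 [-0.06802316 -0.04614401 -0.01572568] 0.027876713711360638
12.95 [ 0.49437571 -0.08324169  0.24934265] 0.027876713711360638 [ 0.78980144 -0.79538728 -2.49228717] [-0.06802316 -0.04614401 -0.01572568]
0 [328.4 188.8]
10 [318.1 187. ]
20 [308.1 183.5]
30 [298.8 178.5]
40 [290.3 172.1]
50 [282.9 164.5]
crop origin 229 75
```

View pics/side11.png

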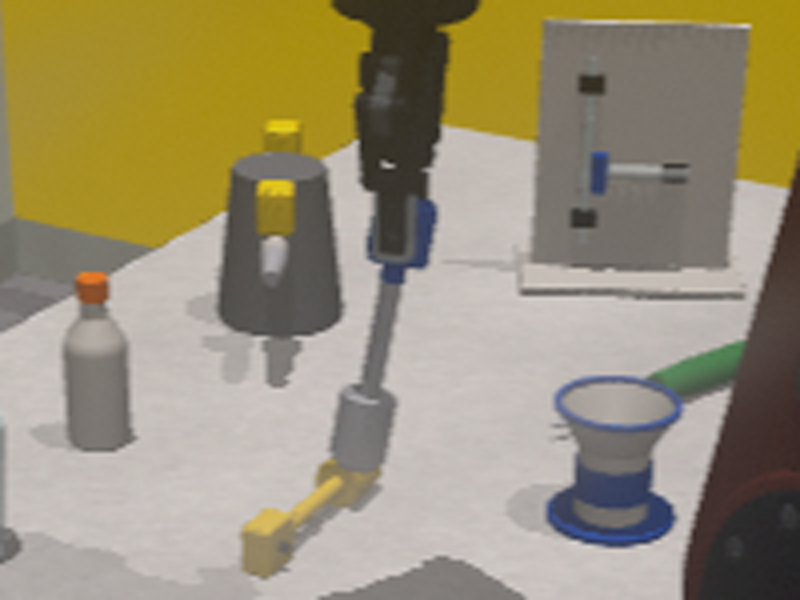

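>>> move_arm(moves=[[[0,0,0],0],[[0,0,0],0],[[0,0,0],0],[[0,0,0],0]], gripper=0.336)

```text
t: 13.33
ee_pos: [0.4943, -0.0832, 0.2493]
tool_rot: [-0.108, -0.699, -0.108, 0.699]
contact_force: [-0.7, -0.1, -3.1]
grip_width: 0.0283
```

```bash
python3 diff.py
```

```text
diff 36.449375 [-0.09058909 -0.00269884 -0.01293499] 0.028264475992327957
```

>>> move_arm(moves=[[[0,0,0],0],[[0,0,0],0],[[0,0,0],0],[[0,0,0],0]], gripper=0.332)

```text
t: 13.72
ee_pos: [0.4943, -0.0833, 0.2493]
tool_rot: [-0.108, -0.699, -0.108, 0.699]
contact_force: [0.1, -0.5, -3.6]
grip_width: 0.0284
```

```bash
python3 diff.py; python3 tilt.py pics/side12.png
```

```text
diff 38.866875 [-0.04710953 -0.01521605  0.01975029] 0.028891357395025723
13.7667 [ 0.4943523  -0.08322858  0.24935538] 0.028891357395025723 [ 0.11018985 -0.36887033 -3.01960647] [-0.04710953 -0.01521605  0.01975029]
0 [328.4 188.8]
10 [318.1 187. ]
20 [308.1 183.5]
30 [298.8 178.5]
40 [290.3 172.1]
50 [282.9 164.5]
crop origin 229 75
```

View pics/side12.png

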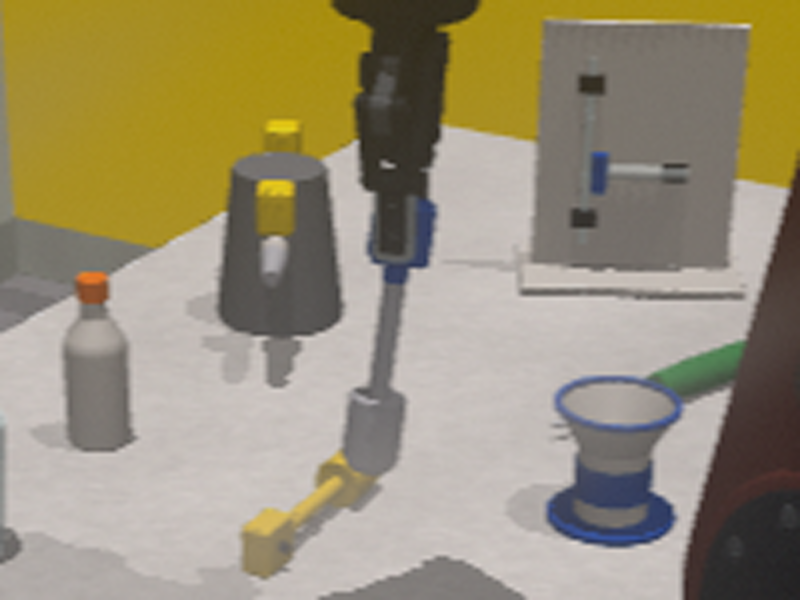

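>>> move_arm(moves=[[[0,0,0],0],[[0,0,0],0],[[0,0,0],0],[[0,0,0],0]], gripper=0.328)

```text
t: 14.15
ee_pos: [0.4943, -0.0832, 0.2493]
tool_rot: [-0.108, -0.699, -0.108, 0.699]
contact_force: [0.4, 0.2, -3.4]
grip_width: 0.0288
```

```bash
python3 diff.py
```

```text
diff 39.148125 [ 0.02824362 -0.02681156  0.04260093] 0.028655049110093977
```

>>> move_arm(moves=[[[0,0,0],0],[[0,0,0],0],[[0,0,0],0],[[0,0,0],0]], gripper=0.324)

```text
t: 14.53
ee_pos: [0.4944, -0.0833, 0.2493]
tool_rot: [-0.108, -0.699, -0.108, 0.699]
contact_force: [0.3, 0.5, -3.3]
grip_width: 0.0286
```

```bash
python3 diff.py; python3 tilt.py pics/side13.png
```

```text
diff 38.608125 [0.00578907 0.00261734 0.02637448] 0.028741175900657688
14.5833 [ 0.49437473 -0.0832527   0.24935869] 0.028741175900657688 [ 0.2787778  -0.5905003  -3.97409152] [0.00578907 0.00261734 0.02637448]
0 [328.4 188.8]
10 [318.1 187. ]
20 [308.1 183.5]
30 [298.8 178.5]
40 [290.3 172.1]
50 [282.9 164.5]
crop origin 229 75
```

View pics/side13.png

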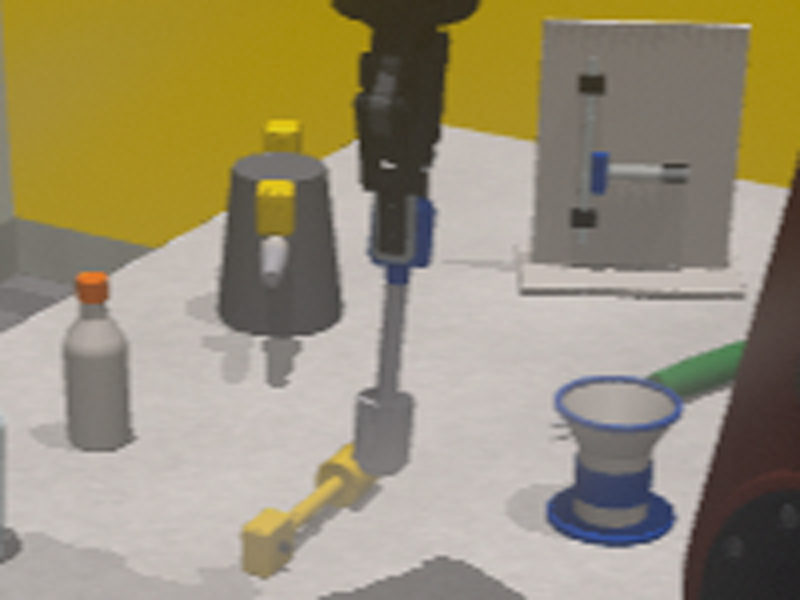

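>>> move_arm(moves=[[[0,0,0],0],[[0,0,0],0],[[0,0,0],0],[[0,0,0],0]], gripper=1, force=50)

```text
t: 14.97
ee_pos: [0.4943, -0.0832, 0.2493]
tool_rot: [-0.108, -0.699, -0.108, 0.699]
contact_force: [0.8, 0.3, -3.0]
grip_width: 0.0268
```

>>> move_arm(moves=[[[-2,-10,0],0],[[-4,-24,0],0],[[-4,-24,0],0],[[-4,-24,0],0],[[-4,-24,0],0],[[-4,-24,0],0],[[-4,-24,0],0],[[-4,-24,0],0],[[-4,-24,0],0],[[-3,-16,0],0],[[-2,-10,0],0],[[0,0,0],0]])

```text
t: 15.97
ee_pos: [0.4547, -0.313, 0.249]
tool_rot: [-0.107, -0.699, -0.107, 0.699]
contact_force: [0.0, -0.5, -2.8]
grip_width: 0.0261
```

>>> move_arm(moves=[[[0,0,0],0],[[0,0,0],0]])

```text
t: 16.13
ee_pos: [0.4556, -0.3104, 0.2494]
tool_rot: [0.108, 0.699, 0.108, -0.699]
contact_force: [-1.1, 0.6, -3.8]
grip_width: 0.0264
```

```bash
python3 tilt.py pics/side14.png
python3 - <<'E'
from bench import viewer
from h import *
import cv2
d=viewer.read_camera("top"); x,y=pix(d,[.4555,-.3127,.1]).astype(int); print(x,y)
cv2.imwrite("pics/top14.png",cv2.resize(d["img"][y-60:y+60,x-80:x+80,::-1],None,fx=5,fy=5,interpolation=cv2.INTER_CUBIC))
E
```

```text
16.1333 [ 0.45555964 -0.31040015  0.2494215 ] 0.026378806002342745 [-1.08526113  0.63322839 -3.82150393] [-0.02327436  0.00397703  0.01689731]
0 [385.3 158.5]
10 [376.1 156.9]
20 [367.2 153.8]
30 [358.9 149.4]
40 [351.6 143.6]
50 [345.2 136.7]
crop origin 287 48
495 242
```

View pics/side14.png

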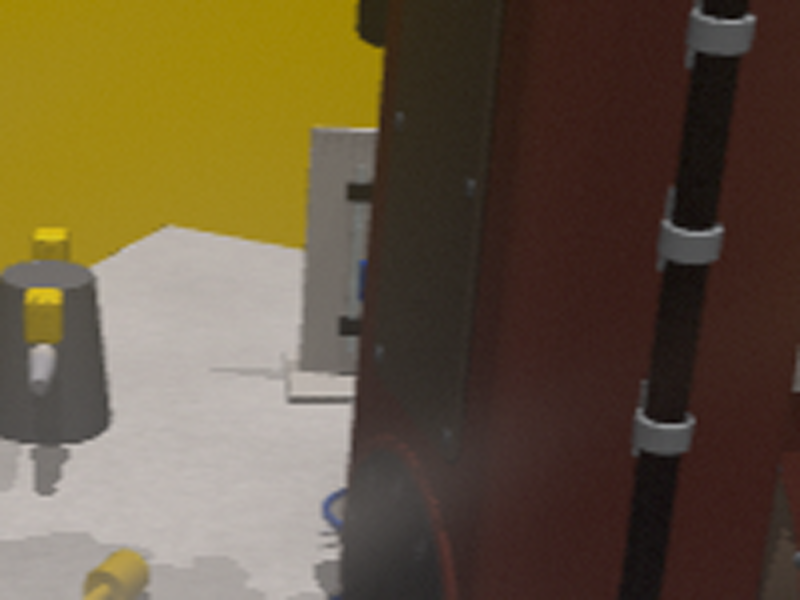

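View pics/top14.png

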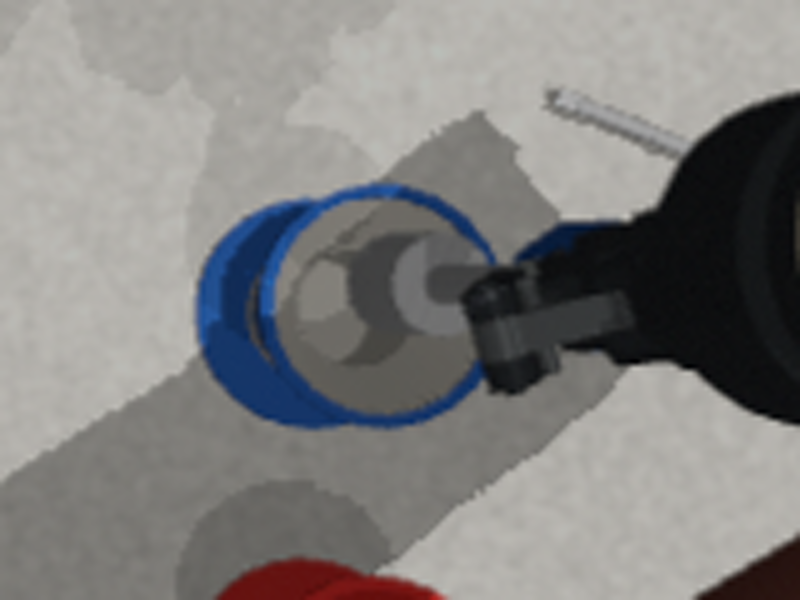

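Run:
```python
from bench import viewer
from h import *
d=viewer.read_camera("top")
for z in(.165,.170): print(ray(d,(504.7,238.7),z))
for a in(0,3,5): print(a,pix(d,np.array([.4556,-.3104,.263])+(.093*(np.array([.953,.302,0])*np.sin(np.radians(a))-[0,0,np.cos(np.radians(a))]))))
```

```text
[ 0.45854124 -0.30498289  0.165     ]
[ 0.45828936 -0.30321863  0.17      ]
0 [509.4723147  240.59361056]
3 [508.54047159 237.4886455 ]
5 [507.95451148 235.41875738]
```

Run:
```python
from bench import viewer
from h import *
import cv2
d=viewer.read_camera("top"); im=d["img"].copy()
big=cv2.resize(im[215:265,460:530,::-1],None,fx=11,fy=11,interpolation=cv2.INTER_CUBIC)
def circ(c,z,r,col):
    for t in np.linspace(0,6.28,60):
        q=(pix(d,[c[0]+r*np.cos(t),c[1]+r*np.sin(t),z])-[460,215]+.5)*11
        cv2.circle(big,tuple(np.round(q).astype(int)),1,col,-1)
circ((.4556+.005,-.3104+.0015),.170,.016,(0,0,255))
circ((.4585,-.3045),.168,.016,(0,255,0))
circ((.4585,-.3045),.126,.016,(0,255,255))
cv2.imwrite("pics/wt.png",big)
```

```text
(no output)
```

View pics/wt.png

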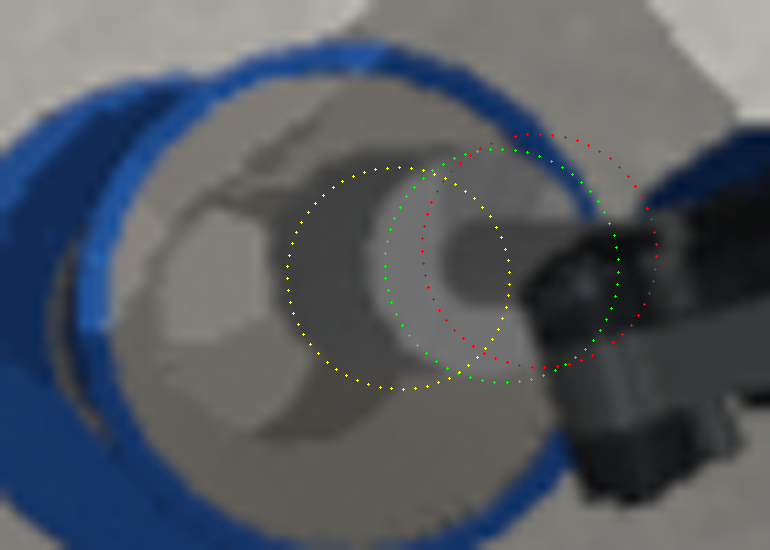

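>>> move_arm(moves=[[[-3,-8,0],0],[[0,0,-15],0],[[0,0,-20],0],[[0,0,-15],0],[[0,0,-5],0],[[0,0,0],0],[[0,0,0],0]])

```text
t: 16.92
ee_pos: [0.4524, -0.3194, 0.1949]
tool_rot: [0.108, 0.699, 0.108, -0.699]
contact_force: [0.2, 0.2, -2.6]
grip_width: 0.0264
```

```bash
cat > wt.py <<'E'
import sys
from bench import viewer, monitor
from h import *
import cv2
s=monitor.observe(); print(s["t"],s["ee_pos"],s["contact_force"],s["grip_width"])
zt=s["ee_pos"][2]+.0137-.093
d=viewer.read_camera("top"); im=d["img"].copy()
big=cv2.resize(im[215:265,460:530,::-1],None,fx=11,fy=11,interpolation=cv2.INTER_CUBIC)
def circ(c,z,r,col):
    for t in np.linspace(0,6.28,60):
        q=(pix(d,[c[0]+r*np.cos(t),c[1]+r*np.sin(t),z])-[460,215]+.5)*11
        cv2.circle(big,tuple(np.round(q).astype(int)),1,col,-1)
circ((.4555,-.3127),zt,.016,(0,255,0))
circ((.4555,-.3127),zt-.042,.016,(0,255,255))
cv2.imwrite(sys.argv[1],big); print("ztop",zt)
E
python3 wt.py pics/wt2.png
```

```text
16.9167 [ 0.45235958 -0.3194387   0.19493213] [ 0.19995281  0.17152146 -2.57489456] 0.026390053082585012
ztop 0.11563213366836522
```

View pics/wt2.png

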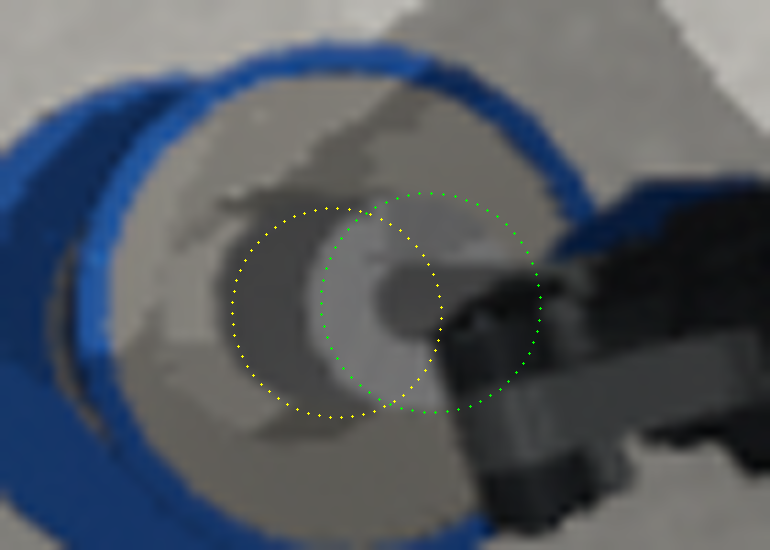

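>>> move_arm(moves=[[[0,-1,-5],0],[[0,0,-10],0],[[0,0,-8],0],[[0,0,-5],0],[[0,0,0],0],[[0,0,0],0]])

```text
t: 17.47
ee_pos: [0.4521, -0.3199, 0.1658]
tool_rot: [-0.108, -0.699, -0.108, 0.699]
contact_force: [-0.3, -0.5, -2.7]
grip_width: 0.0258
```

```bash
python3 wt.py pics/wt3.png
```

```text
17.4667 [ 0.45209603 -0.31992194  0.16575609] [-0.32223309 -0.45220641 -2.66125322] 0.025803612043013575
ztop 0.08645609043540076
```

View pics/wt3.png

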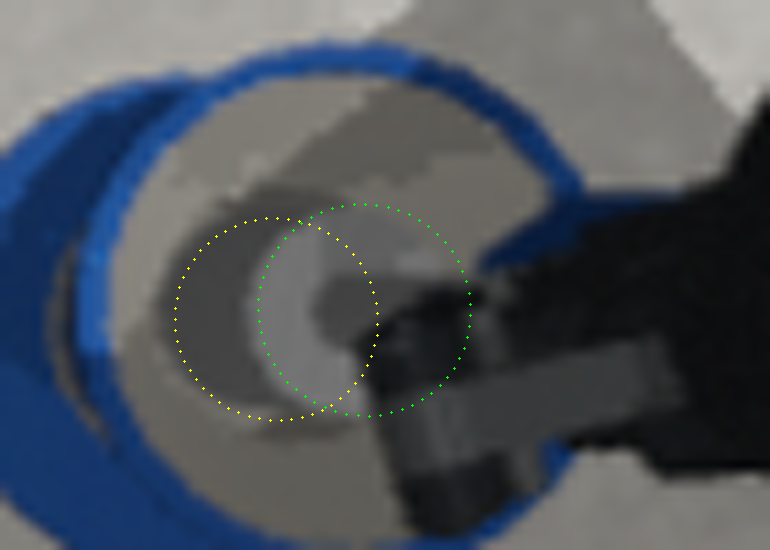

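>>> move_arm(moves=[[[0,-1,-6],0],[[0,0,-8],0],[[0,0,-8],0],[[0,0,-5],0],[[0,0,0],0]])

```text
t: 17.93
ee_pos: [0.4517, -0.3205, 0.1373]
tool_rot: [-0.107, -0.698, -0.109, 0.699]
contact_force: [-1.3, 1.4, -3.2]
grip_width: 0.0263
```

>>> move_arm(moves=[[[0,0,-2],0],[[0,0,-2],0],[[0,0,0],0]])

```text
t: 18.18
ee_pos: [0.4523, -0.3212, 0.1352]
tool_rot: [-0.108, -0.699, -0.108, 0.699]
contact_force: [0.0, 0.5, -4.0]
grip_width: 0.0263
```

```bash
python3 wt.py pics/wt4.png; python3 tilt.py pics/side15.png | head -1
```

```text
18.1833 [ 0.45233767 -0.32123929  0.13515531] [ 0.01802046  0.50406001 -3.98489294] 0.02632494782424374
ztop 0.055855305319936654
18.2333 [ 0.45238647 -0.32125957  0.13538711] 0.026099066376144422 [-0.08906541  0.08689754 -2.55904741] [-0.07129256  0.04918786  0.07570222]
```

View pics/wt4.png

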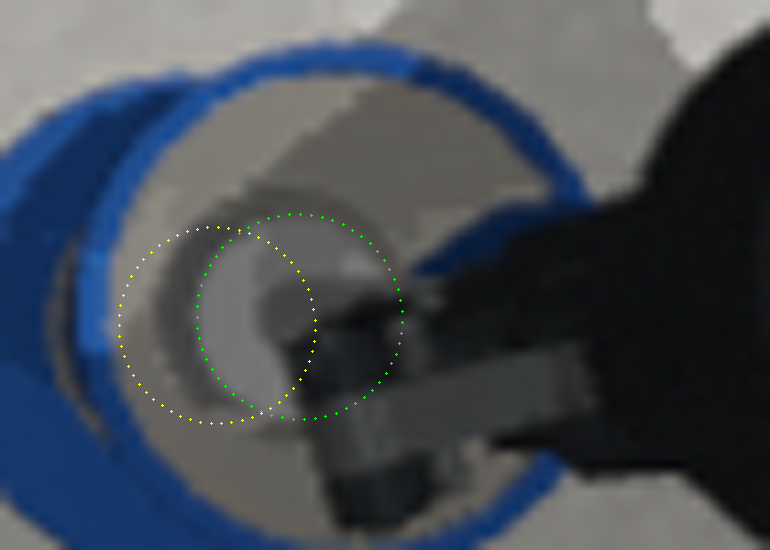

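View pics/side15.png

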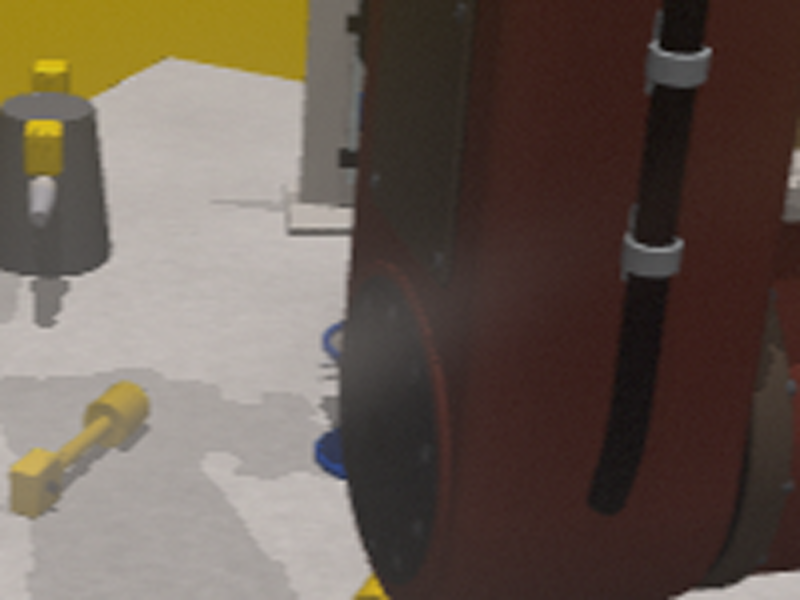

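Well aligned and no contact force. Now inching down until contact.

>>> move_arm(moves=[[[0,0,-2],0],[[0,0,-1],0],[[0,0,-1],0],[[0,0,0],0],[[0,0,0],0]])

```text
t: 18.7
ee_pos: [0.4525, -0.3213, 0.1316]
tool_rot: [0.108, 0.699, 0.108, -0.699]
contact_force: [-0.6, 0.3, -2.2]
grip_width: 0.0263
```

>>> move_arm(moves=[[[0,0,-1],0],[[0,0,-1],0],[[0,0,0],0],[[0,0,0],0]])

```text
t: 19.03
ee_pos: [0.4532, -0.322, 0.1312]
tool_rot: [0.109, 0.699, 0.107, -0.698]
contact_force: [-0.8, 1.1, 8.8]
grip_width: 0.0258
```

>>> move_arm(moves=[[[0,0,-1],0],[[0,0,0],0],[[0,0,0],0]])

```text
t: 19.28
ee_pos: [0.4535, -0.3223, 0.1312]
tool_rot: [0.109, 0.7, 0.107, -0.698]
contact_force: [-1.0, 1.4, 14.0]
grip_width: 0.026
```

>>> move_arm(moves=[[[0,0,1],0],[[0,0,0],0],[[0,0,0],0]], gripper=0.36, force=20)

```text
t: 19.53
ee_pos: [0.4531, -0.3222, 0.1311]
tool_rot: [0.109, 0.699, 0.107, -0.698]
contact_force: [0.3, 0.0, 8.9]
grip_width: 0.0277
```

>>> move_arm(moves=[[[0,0,0],0],[[0,0,0],0],[[0,0,0],0],[[0,0,0],0]], gripper=0.28)

```text
t: 19.87
ee_pos: [0.4523, -0.3211, 0.129]
tool_rot: [-0.108, -0.699, -0.108, 0.699]
contact_force: [0.5, 0.6, 0.3]
grip_width: 0.0308
```

>>> move_arm(moves=[[[0,0,0],0],[[0,0,0],0],[[0,0,0],0],[[0,0,0],0],[[0,0,0],0],[[0,0,0],0],[[0,0,0],0],[[0,0,0],0]], gripper=-0.6)

```text
t: 20.53
ee_pos: [0.4524, -0.3213, 0.1293]
tool_rot: [-0.108, -0.699, -0.108, 0.699]
contact_force: [1.1, 0.6, 0.2]
grip_width: 0.0685
```

Run:
```python
from bench import viewer,monitor
import cv2
print(monitor.observe()["grip_width"],monitor.observe()["contact_force"])
d=viewer.read_camera("top"); cv2.imwrite("pics/top16.png",cv2.resize(d["img"][180:300,420:580,::-1],None,fx=5,fy=5,interpolation=cv2.INTER_CUBIC))
```

```text
0.06845010369633509 [1.13666992 0.56227576 0.18206478]
```

View pics/top16.png

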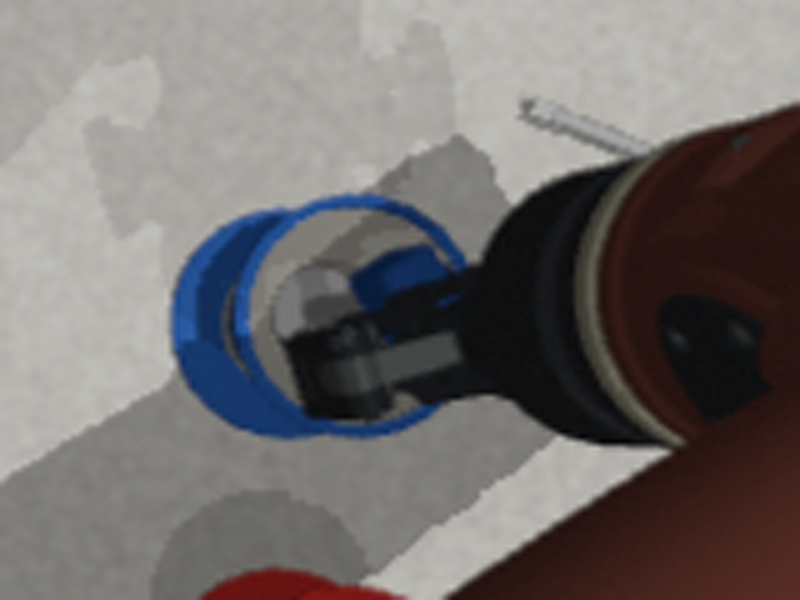

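Released and standing. Open fully, retreat straight up, then clear the view.

>>> move_arm(moves=[[[0,0,0],0],[[0,0,0],0],[[0,0,0],0],[[0,0,10],0],[[0,0,20],0],[[0,0,25],0],[[0,0,25],0],[[0,0,25],0],[[0,0,25],0],[[0,0,0],0]], gripper=-1)

```text
t: 21.42
ee_pos: [0.4535, -0.3225, 0.2657]
tool_rot: [0.11, 0.7, 0.106, -0.697]
contact_force: [0.2, -0.9, 1.9]
grip_width: 0.0859
```

>>> move_arm(moves=[[[0,-25,0],0],[[0,-25,0],0],[[0,-25,0],0],[[0,-25,0],0],[[-10,-25,0],0],[[-10,-25,0],0],[[-10,-25,0],0],[[0,0,0],0],[[0,0,0],0]])

```text
t: 22.17
ee_pos: [0.4216, -0.4971, 0.2591]
tool_rot: [-0.107, -0.699, -0.107, 0.699]
contact_force: [0.3, 0.2, 0.3]
grip_width: 0.0855
```

Run:
```python
from bench import viewer,monitor
from h import *
import cv2
print(monitor.observe()["t"],monitor.observe()["ee_pos"],monitor.observe()["contact_force"])
d=viewer.read_camera("top"); cv2.imwrite("pics/top17.png",cv2.resize(d["img"][180:300,420:580,::-1],None,fx=5,fy=5,interpolation=cv2.INTER_CUBIC))
print(pix(d,[.4555,-.3127,.141]),pix(d,[.4555,-.3127,.158]))
d=viewer.read_camera("side"); cv2.imwrite("pics/side17.png",d["img"][:,:,::-1]); print(pix(d,[.4555,-.3127,.141]))
```

```text
22.1667 [ 0.42158772 -0.49712176  0.25910148] [0.25561341 0.23826585 0.26052388]
[504.20139816 241.41308108] [508.13068684 240.99812047]
[386.07495595 153.34937552]
```

View pics/top17.png

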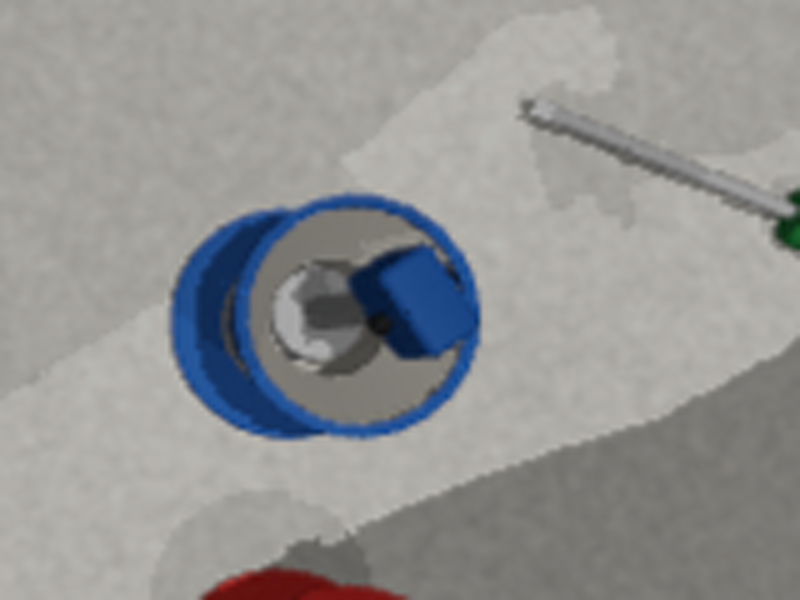

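View pics/side17.png

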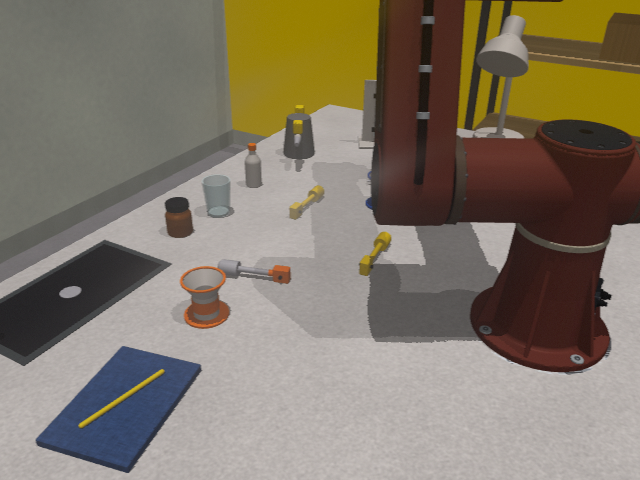

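>>> move_arm(moves=[[[6,35,2],0],[[6,35,2],0],[[6,35,2],0],[[6,35,0],0],[[6,35,0],0],[[6,35,0],0],[[6,35,0],0],[[6,35,0],0],[[6,35,0],0],[[6,35,0],0],[[6,35,0],0],[[0,20,0],0]])

```text
t: 23.27
ee_pos: [0.4885, -0.0869, 0.2659]
tool_rot: [0.109, 0.699, 0.109, -0.698]
contact_force: [-0.1, -0.2, -0.1]
grip_width: 0.0854
```

Run:
```python
from bench import viewer,monitor
from h import *
import cv2
print(monitor.observe()["t"],monitor.observe()["ee_pos"])
d=viewer.read_camera("side"); im=d["img"][100:220,300:460,::-1]
big=cv2.resize(im,None,fx=5,fy=5,interpolation=cv2.INTER_CUBIC)
for z in(.124,.141,.158):
    for n in (0,.015,-.015):
        q=(pix(d,[.4555-.302*n,-.3127+.953*n,z])-[300,100]+.5)*5; cv2.circle(big,tuple(q.astype(int)),2,(0,0,255),-1)
cv2.imwrite("pics/side18.png",big)
```

```text
23.2667 [ 0.48845208 -0.08694515  0.26593285]
```

View pics/side18.png

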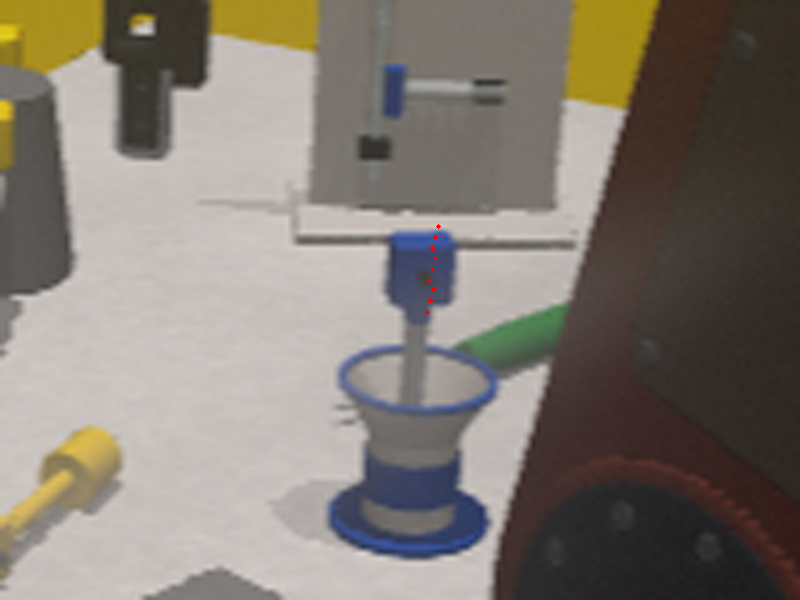

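>>> move_arm(moves=[[[0,0,0],0],[[0,0,0],0],[[0,0,0],0]])

```text
t: 23.57
ee_pos: [0.4883, -0.0915, 0.2654]
tool_rot: [0.108, 0.699, 0.108, -0.699]
contact_force: [0.5, -1.1, 0.6]
grip_width: 0.0851
```

```bash
python3 -c "
from bench import workorder; print(workorder.job_done())"
```

```text
the job is handed in; nothing more can be done
None
```

The blue probe is standing weight-down on the floor of the blue-rimmed pot, released, and the job was handed in at about 23.6 s. I gripped it by the studs, lifted it, eased the grip until it hung about 3–4° off plumb, tightened again, lowered it to contact and let go.

**Last checks:** In the final pictures the probe stands upright. Its studs are at about the expected 141 mm height, and its head is within about 3 mm of the pot's axis. The arm is well clear of it. The orange probe lies where it was, and the highest force I read was 14 N, when it touched the pot floor.

**What disagreed:**
- **Grip force:** Commanding 10–14 N did nothing below about 20° of tilt, probably because the force is held at a 20 N minimum. I eased the grip through the gripper opening instead.
- **Contact height:** The probe touched the floor about 4 mm higher than calculated. It had probably slipped a few millimetres in the pads while easing.
- **Opening reading:** The gripper read about 26 mm on the 30 mm studs, but the hold was firm.

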